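# Nest the third mounting channel into the storage tray

## Robot

A 6-joint arm with a two-finger parallel gripper is mounted at the origin on a cart in front of the work surface, level with it; the furniture and walls round the work are solid. World frame = base frame: x ahead of the robot, y to its left, z up, the work surface at z = 0. Lengths are in mm, angles in rad, forces in N, time in s.
With the tool pointing down it reaches from about 375 to 925 mm from the base axis. Payload 5.7 kg.
Tool frame: the origin (TCP) lies at the very end of the fingers, on their centre line; the grasp point (between the pads) lies 19 mm behind it; z points along the fingers, y is the line along which they close (so a half turn about z gives the same grasp; the last joint's range is limited). The gripper opens to 88 mm and grips with 3 to 60 N. Pads are 20 mm wide; open, the fingers measure 115 mm over their backs; the gripper's body (75 mm by 178 mm) begins 61 mm behind the grasp point.
Start: joints at [-1.368, 0.359, 1.51, -0, 1.272, -0.115], TCP at [187.471, -569.927, 222.623] pointing down, gripper open.
Joint ranges: [-2.97, 2.97], [-1.01, 2.36], [0.21, 2.38], [-0.96, 4.11], [0.2, 2.71], [-2.98, 2.98]. Speed limits (rad/s): [2.39, 2.39, 3.14, 3.14, 3.14, 3.14].

## Interface

Orientations are given as a unit quaternion [x, y, z, w].
In Python, from workcell import manip, optics, workorder, spotter gives the robot as it stands.
- The arm moves only by the shell command python3 -m inch 'ROWS'. ROWS is a JSON object of lists of equal length, an entry for each row: "slide": the shift along the tool's x, y, z in cm, a list of three; "twist": the turn, a rotation vector about the tool's x, y, z in degrees, a list of three; "jaw": the opening, from 0 (shut) to 1 (fully open). A call has 1 to 5 rows; each row is the pose to reach, as a shift and turn from the pose commanded when the call began, along the tool's axes at that moment; what a row does not reach only later rows make up. A row lasts 1/8 s, in which the tool goes at most 62.5 mm and 10.7 degrees, less where a joint would pass 70% of its speed; a pose out of reach is approached as far as the arm can. A call with a gripper value outside its range is refused whole. The fingers move at their own pace and stop on an object; the grip force is fixed at half the most. Time passes only in rows, so rows that repeat a pose let the fingers close. It gives the time, the measured TCP pose, the force, the opening and the grip force at its end, in the units of the state.
- manip.get_obs(): the state, without advancing time (a new reading comes with each control period).
- optics.camera(name): name is "scene" or "top" or "wrist"; returns the picture (400x640x3 uint8, blue, green, red); there is no depth.
- optics.get_calibration(name): a dict with "fx", "fy", "cx", "cy" (pixels), "k1" (the pictures are not rectified: a ray, as slopes to the right and down, at radius r is drawn at 1 + k1 r^2 times it, then the intrinsics apply), "rvec" (rotation vector, rad) and "tvec" (3), from world to camera coordinates, as OpenCV has them. Camera axes: x right, y down, z forward; pixel columns grow to the right and rows downward; lengths in mm; the calibration is good to about 2 mm. A picture is of the moment at which its call begins: read the wrist's pose just before it. get_calibration takes no time and is no camera call; for the wrist camera it gives the pose at the moment of the call.
- workorder.hand_in(): hands the job in; it is judged then, once.
Trained networks look in the newest picture that a camera, given by its name, has taken for a name from the list of things; names that differ only in an ending like _2 or _b are one class to them, and where a whole thing is asked for, a point or a joint stands for the part that bears it (a point fixed in the world has none). Each returns a list of dicts, best first, with "confidence" (0 to 1); they miss things now and then, are a little off and sometimes report something else, mostly with a low value. They report only what shows in the picture. A call takes as long as a camera call.
- spotter.spot_in(name, camera): "position" ([row, column] in pixels, amid what is visible of it).
The state is a dict: "time": time; "q": joint angles; "qvel": joint speeds; "joint_efforts": joint torques, N m; "position": TCP position; "tcp_rot": TCP orientation; "contact_force": force on the tool from outside, world axes, zero at the start; "moment": the same for the moment, N m; "grip_width": opening from 0.0 (shut) to 1.0 (fully open); "gripper_force": force on a finger pad.
Only numpy, scipy, OpenCV 4.12 (cv2) and the standard library are available. Lean on these libraries where they do the work, as an engineer would, in place of code of your own. Each camera call takes 0.05 s, during which the arm holds its last target. There are 200 camera calls.

## Task

Put the third full-length aluminium channel away in the tray: take the long channel that lies legs-down on the table and nest it, still legs-down, over the two legs-up channels in the tray, one of its legs down in each of their troughs. It should sit fully down and level, centred over the gap between the two and in line with them, with the ends about even; the two stay lying in the tray.

Things in the scene. Friction and masses are not known exactly. Their poses are not given: they have to be found in the camera images.
- channel_mid (a point): Centre (half-way up) of the loose aluminium U-channel to put away: 100 mm long (x), 60 wide (y), 38 high (z up), wall 4, two holes in its web, about 130 g. It lies legs-down on the table: web on top, leg tips 19 mm below this point. Not meant: a channel of the same section only 50 mm long (one hole), and an L-shaped angle section 100 mm long, both lying near.
- left_mid (a point): Centre (half-way up) of one of two identical 100 x 60 x 38 mm channels that lie loose and legs-up in the tray, side by side, 12 mm apart, lengthwise along the tray's x; this one on the tray's +y side. z up: its web (4 mm) is at the bottom; its trough, 52 mm wide, is open at the top and at its ends.
- right_mid (a point): The same point of the other legs-up channel, on the tray's -y side.
- tray_mid (a point): Centre of the inner floor (4 mm above the table) of the fixed grey tray, 118 (x) by 156 mm (y); sides 27 mm high, ends open, 12 mm rib between its two channels. x runs along the channels, z up; the gap between them is over this point. A third channel nested rests its leg tips on their webs, its centre 23 mm above this point; outside each of its legs 32 mm of trough stay free.

How it is judged (in metres and radians):
At the end, for the whole second after the job is handed in: The long channel lies legs-down, level and in line with the tray (10 degrees), centre 19 to 28 mm above the tray floor, within 15 mm across and 20 mm along of its middle; the two legs-up channels lie flat in the tray (centre under 25 mm high, within 50 mm of its middle, tilt under 10 degrees) (z of channel_mid in the frame of tray_mid between 0.019 and 0.028 m and y of channel_mid in the frame of tray_mid between -0.015 and 0.015 m and x of channel_mid in the frame of tray_mid between -0.02 and 0.02 m and angle between each of channel_mid, left_mid, right_mid's own z axis and vertical below 0.17 rad and angle between the x axis of channel_mid and the x axis of tray_mid, either way round below 0.18 rad and z of each of left_mid, right_mid in the frame of tray_mid below 0.025 m and horizontal distance between each of left_mid, right_mid and tray_mid below 0.05 m); the robot touches nothing.
It also fails if it takes over 40 s, if anything falls off the work surface, if the arm or the gripper's body presses on something with over 40 N, if the wrist force passes 120 N, or if a joint passes its speed limit or range.

## Working session

There is one attempt and no reset: what is moved stays moved. The work goes in short steps, Python scripts to look and compute and a shell command to move; the robot and the scene stay as the last step left them, time stands still between calls to the robot, and variables do not carry over. Pictures are saved under pics/ and viewed, at most 10 in all, crops included, and the job is handed in when it is done.

```bash
mkdir -p pics; cat > h.py <<'E'
import numpy as np, cv2
from workcell import manip, optics, workorder, spotter
from scipy.spatial.transform import Rotation as R
def ray(cal,rc):
    K=np.array([[cal['fx'],0,cal['cx']],[0,cal['fy'],cal['cy']],[0,0,1.]])
    n=cv2.undistortPoints(np.array([[[rc[1],rc[0]]]],float),K,np.array([cal['k1'],0,0,0,0.]))[0,0]
    Rm=cv2.Rodrigues(np.array(cal['rvec'],float))[0]; t=np.array(cal['tvec'],float)
    return -Rm.T@t, Rm.T@np.array([n[0],n[1],1])
def at(cal,rc,z):
    o,d=ray(cal,rc); return o+d*(z-o[2])/d[2]
def px(cal,P):
    K=np.array([[cal['fx'],0,cal['cx']],[0,cal['fy'],cal['cy']],[0,0,1.]])
    return cv2.projectPoints(np.array(P,float).reshape(-1,1,3),np.array(cal['rvec'],float),np.array(cal['tvec'],float),K,np.array([cal['k1'],0,0,0,0.]))[0][:,0]
E
python3 - <<'E'
from h import *
ims=[]
for c in('top','scene'):
    im=optics.camera(c); cal=optics.get_calibration(c); cv2.imwrite(f'pics/{c}0.png',im)
    print(c,np.round(ray(cal,[200,320]),2))
    for n,z in(('channel_mid',19),('left_mid',23),('right_mid',23),('tray_mid',4)):
        for r in spotter.spot_in(n,c)[:3]: print(c,n,np.round(r['position']),round(r['confidence'],2),np.round(at(cal,r['position'],z)))
o=manip.get_obs(); print(o['tcp_rot'],o['time'])
E
```

```text
top [[ 4.0681e+02  4.0860e+01  8.8206e+02]
 [ 1.8000e-01  1.0000e-02 -9.8000e-01]]
top channel_mid [255. 256.] 0.92 [461. 167.  19.]
top left_mid [237. 350.] 0.63 [495.  -2.  23.]
top right_mid [246. 392.] 0.88 [479. -79.  23.]
top right_mid [243. 368.] 0.18 [485. -37.  23.]
top tray_mid [241. 370.] 0.96 [489. -41.   4.]
scene [[ 56.89 527.04 543.29]
 [  0.58  -0.57  -0.58]]
scene channel_mid [258. 301.] 0.63 [473. 164.  19.]
scene left_mid [215. 356.] 0.97 [490.  -8.  23.]
scene right_mid [203. 382.] 0.67 [479. -83.  23.]
scene tray_mid [228. 350.] 0.66 [481.  17.   4.]
[ 9.87404254e-01  1.58217677e-01 -9.39012061e-06 -7.84474154e-05] 0.5
```

```bash
python3 -c "
import cv2
a=cv2.imread('pics/top0.png')[130:330,180:480];cv2.imwrite('pics/c1.png',cv2.resize(a,(780,520)))"
```

```text
(no output)
```

View pics/c1.png

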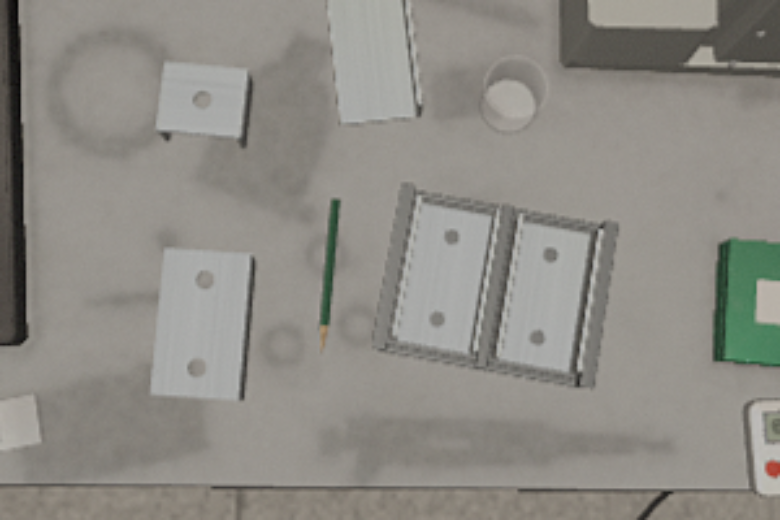

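View pics/scene0.png

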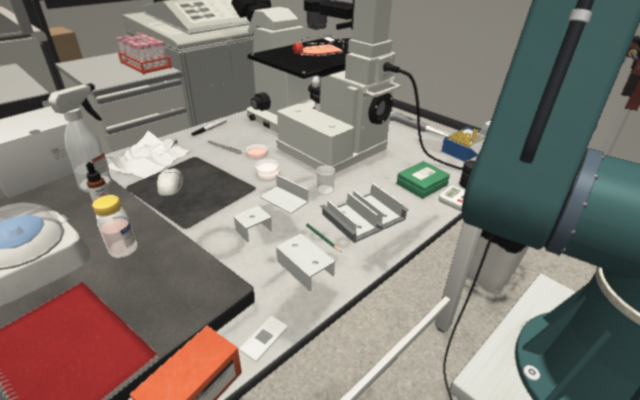

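The top view shows the long channel at crop (203,323), which is full-image row 254, col 258. Its web holes are at crop (205,280) and (197,368). The tray is at crop (497,285), with trough holes at (452,237), (437,319), (550,255) and (537,337). The short channel and the angle section lie farther ahead.

```bash
cat >> h.py <<'E'
def yaw_deg(a,b):
    d=(np.array(a)-b)[:2]; return np.degrees(np.arctan2(d[1],d[0]))
def goto(P,yaw):  # tool x along world yaw dir (mod 180), pointing down -> slide cm & twist deg from current
    o=manip.get_obs(); r=R.from_quat(o['tcp_rot']); p=np.array(o['position'])
    x=r.as_matrix()[:,0]; cy=np.degrees(np.arctan2(x[1],x[0])); d=(yaw-cy+90)%180-90
    c,s=np.cos(np.radians(cy+d)),np.sin(np.radians(cy+d))
    g=R.from_matrix(np.array([[c,s,0],[s,-c,0],[0,0,-1]]))
    print('t',o['time'],'pos',np.round(p,1),'yaw',round(cy,1),'grip',round(o['grip_width'],3),'F',np.round(o['contact_force'],1))
    print('slide cm',np.round(r.inv().apply(np.array(P)-p)/10,2),'twist deg',np.round((r.inv()*g).as_rotvec(degrees=True),1))
E
python3 - <<'E'
from h import *
cal=optics.get_calibration('top')
f=lambda x,y,z:at(cal,[130+y/2.6,180+x/2.6],z)
c=[f(*p,38) for p in((165,247),(255,254),(243,400),(151,394))]
h=[f(205,280,38),f(197,368,38)]
print('chan corners',np.round(c),np.mean(c,0),'holes',np.mean(h,0),yaw_deg(*h),yaw_deg(c[0],c[3]),yaw_deg(c[1],c[2]))
L=[f(452,237,8),f(437,319,8)];r=[f(550,255,8),f(537,337,8)]
print('tray',np.mean(L,0),np.mean(r,0),np.mean(L+r,0),yaw_deg(*L),yaw_deg(*r))
w=optics.get_calibration('wrist');o,d=ray(w,[200,320]);t=R.from_quat(manip.get_obs()['tcp_rot'])
print('wristcam in tool',t.inv().apply(o-manip.get_obs()['position']),t.inv().apply(d))
m=np.mean(h,0); goto([m[0],m[1],222],yaw_deg(*h))
E
```

```text
chan corners [[513. 189.  38.]
 [509. 127.  38.]
 [409. 132.  38.]
 [413. 194.  38.]] [460.70750294 160.6103185   38.        ] holes [460.19141597 162.326998    38.        ] -3.086094497682972 -2.9851696733917863 -2.975684848827229
tray [496.62034593  -5.61644378   8.        ] [484.53884671 -76.29813775   8.        ] [490.57959632 -40.95729077   8.        ] -10.162061701284154 -9.619860574889106
wristcam in tool [ 6.80841885e+01  1.11748330e-01 -1.61853066e+02] [-0.261122   -0.00100271  0.96544366]
t 0.5 pos [ 187.4 -569.9  222.6] yaw 18.2 grip 0.998 F [-0.1  0.5  1. ]
slide cm [ 48.79 -61.04   0.07] twist deg [-0.   0.  21.3]
```

```bash
python3 -m inch '{"slide":[[27.5,-28,0],[27.5,-28,0],[27.5,-28,0],[27.5,-28,0],[27.5,-28,0]],"twist":[[0,0,21],[0,0,21],[0,0,21],[0,0,21],[0,0,21]],"jaw":[1,1,1,1,1]}'
python3 -c "
from h import *
goto([440,162,200],-3)"
```

```text
time: 1.12
position: [326.5, -288.1, 222.9]
tcp_rot: [1.0, -0.025, 0.0, 0.0]
contact_force: [1.3, -0.3, -0.2]
grip_width: 1.001
gripper_force: 0.0
t 1.125 pos [ 326.5 -288.1  222.9] yaw -2.8 grip 1.001 F [ 1.3 -0.3 -0.2]
slide cm [  9.12 -45.51   2.28] twist deg [ 0.  -0.   0.2]
```

```bash
python3 -m inch '{"slide":[[11.1,-45.5,2],[11.1,-45.5,2],[11.1,-45.5,2],[11.1,-45.5,2],[11.1,-45.5,2]],"twist":[[0,0,0],[0,0,0],[0,0,0],[0,0,0],[0,0,0]],"jaw":[1,1,1,1,1]}'
python3 -c "
from h import *
goto([460,162,130],-3)"
```

```text
time: 1.75
position: [415.1, 11.6, 209.7]
tcp_rot: [1.0, -0.024, 0.001, 0.0]
contact_force: [1.9, -0.0, -0.0]
grip_width: 1.002
gripper_force: 0.0
t 1.75 pos [415.1  11.6 209.7] yaw -2.8 grip 1.002 F [ 1.9 -0.  -0. ]
slide cm [  3.74 -15.24   7.98] twist deg [ 0.  -0.1  0.2]
```

```bash
python3 -m inch '{"slide":[[3.7,-15.2,5],[3.7,-15.2,5],[3.7,-15.2,6],[3.7,-15.2,6],[3.7,-15.2,6]],"twist":[[0,0,0],[0,0,0],[0,0,0],[0,0,0],[0,0,0]],"jaw":[1,1,1,1,1]}'
python3 - <<'E'
from h import *
cal=optics.get_calibration('wrist'); im=optics.camera('wrist'); cv2.imwrite('pics/w1.png',im)
for r in spotter.spot_in('channel_mid','wrist'): print(np.round(r['position']),r['confidence'],at(cal,r['position'],30))
goto([460,162,130],-3)
E
```

```text
time: 2.38
position: [458.6, 159.2, 149.5]
tcp_rot: [1.0, -0.024, -0.0, 0.0]
contact_force: [0.2, -0.9, 0.4]
grip_width: 0.999
gripper_force: 0.0
[185. 315.] 0.61 [465.79699164 164.67690176  30.        ]
t 2.475 pos [459.  158.6 150. ] yaw -2.9 grip 1.0 F [ 0.1 -0.3  0.6]
slide cm [ 0.09 -0.34  2.  ] twist deg [ 0.  -0.   0.1]
```

View pics/w1.png

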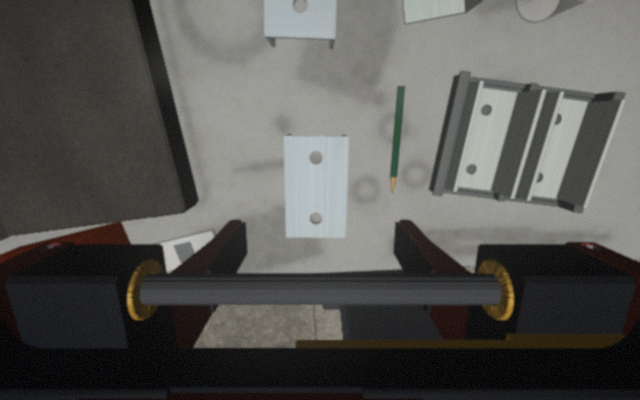

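The wrist view shows the channel with its web from (284,137) to (348,238) and holes at (316,157) and (316,218). It sits between the fingers and square to them. The tray is at right, around (525,140).

```bash
python3 - <<'E'
from h import *
cal=optics.get_calibration('wrist')
c=[at(cal,p,38) for p in((137,284),(137,348),(238,348),(238,284))]; h=[at(cal,(157,316),38),at(cal,(218,316),38)]
print(np.round(c),np.mean(c,0),np.mean(h,0),yaw_deg(*h),yaw_deg(c[0],c[3]))
l=[at(cal,(110,486),8),at(cal,(169,471),8)];print(np.mean(l,0),yaw_deg(*l))
m=np.mean(h,0);goto([m[0],m[1],12],-3)
E
```

```text
[[515. 190.  38.]
 [512. 131.  38.]
 [412. 133.  38.]
 [415. 198.  38.]] [463.35709399 162.94161495  38.        ] [464.73076848 162.86446165  38.        ] -3.038973572340002 -4.577487013601099
[500.1308708  -5.0058507   8.       ] -9.970309897936596
t 2.475 pos [459.  158.6 150. ] yaw -2.9 grip 1.0 F [ 0.1 -0.3  0.6]
slide cm [ 0.54 -0.45 13.8 ] twist deg [ 0.  -0.   0.1]
```

```bash
python3 -m inch '{"slide":[[0.4,-0.4,5],[0.4,-0.4,10],[0.4,-0.4,12.5],[0.4,-0.4,13.8],[0.4,-0.4,13.8]],"twist":[[0,0,0],[0,0,0],[0,0,0],[0,0,0],[0,0,0]],"jaw":[1,1,1,1,1]}'
python3 -m inch '{"slide":[[0,0,0],[0,0,0],[0,0,0],[0,0,0],[0,0,0]],"twist":[[0,0,0],[0,0,0],[0,0,0],[0,0,0],[0,0,0]],"jaw":[0.5,0.5,0.5,0.5,0.5]}'
```

```text
time: 3.1
position: [463.1, 162.8, 11.5]
tcp_rot: [1.0, -0.025, -0.0, 0.0]
contact_force: [0.0, 0.2, -0.6]
grip_width: 1.0
gripper_force: 0.0
time: 3.72
position: [463.5, 163.6, 12.0]
tcp_rot: [1.0, -0.024, 0.001, -0.0]
contact_force: [-1.1, -1.3, 6.6]
grip_width: 0.681
gripper_force: 30.0
```

```bash
python3 -m inch '{"slide":[[0,0,-6],[0,0,-10],[1,6,-12],[1,12,-12],[1,18,-12]],"twist":[[0,0,0],[0,0,0],[0,0,0],[0,0,7],[0,0,7]],"jaw":[0.5,0.5,0.5,0.5,0.5]}'
python3 -c "
from h import *
goto([493,-40,130],-10)"
```

```text
time: 4.35
position: [464.2, -18.3, 131.8]
tcp_rot: [0.996, -0.085, 0.001, 0.0]
contact_force: [1.0, 0.2, -2.5]
grip_width: 0.68
gripper_force: 30.0
t 4.35 pos [464.2 -18.3 131.8] yaw -9.8 grip 0.68 F [ 1.   0.2 -2.5]
slide cm [3.21 1.65 0.19] twist deg [-0.  -0.1  0.2]
```

```bash
python3 -m inch '{"slide":[[1,1.5,0],[1,1.5,0],[1,1.5,0]],"twist":[[0,0,0],[0,0,0],[0,0,0]],"jaw":[0.5,0.5,0.5]}'
python3 - <<'E'
from h import *
im=optics.camera('wrist'); cv2.imwrite('pics/w2.png',im)
im=optics.camera('top'); cv2.imwrite('pics/t2.png',cv2.resize(im[150:310,280:460],(720,640)))
goto([493,-40,130],-10)
E
```

```text
time: 4.72
position: [471.2, -32.0, 131.1]
tcp_rot: [0.996, -0.085, -0.001, -0.0]
contact_force: [-0.4, -0.3, -1.6]
grip_width: 0.683
gripper_force: 30.0
t 4.825 pos [471.1 -31.8 131.1] yaw -9.7 grip 0.685 F [ 0.5 -0.6 -1.8]
slide cm [2.29 0.45 0.11] twist deg [-0.   0.1  0.3]
```

View pics/w2.png

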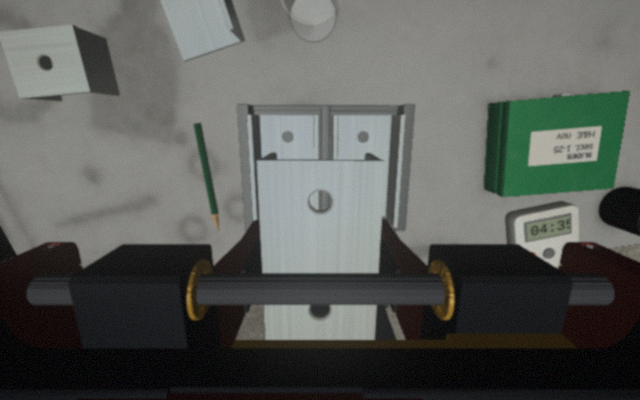

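The channel is held square. Its far web edge runs from (258,160) to (385,160), with holes at (320,201) and (319,308). The tray's far holes are at (287,136) and (363,136), in line with the held channel.

```bash
python3 - <<'E'
from h import *
cal=optics.get_calibration('wrist');o=manip.get_obs()
r=R.from_quat(o['tcp_rot']);T=lambda P:np.round(r.inv().apply(P-np.array(o['position'])),1)
for z in(155,157,159):
    a,b=at(cal,(201,319.5),z),at(cal,(308,319),z); print(z,T(a),T(b),'mid',T((a+b)/2),'edge',T(at(cal,(160,258),z)),T(at(cal,(160,385),z)))
l,q=at(cal,(136,287),8),at(cal,(136,363),8); print('far holes',T(l),T(q),'mid',T((l+q)/2))
c=optics.get_calibration('top');f=lambda x,y:at(c,[130+y/2.6,180+x/2.6],8)
print('hole half spacing',np.linalg.norm(f(452,237)-f(437,319))/2,np.linalg.norm(f(550,255)-f(537,337))/2)
print('tray top-cam, in tool',T(np.array([490.6,-41,8])), 'wrist1',T(np.array([494,-40.3,8])))
E
```

```text
155 [ 30.1  -0.9 -23.9] [-29.9  -1.2 -23.9] mid [  0.1  -1.  -23.9] edge [ 50.2 -30.  -23.9] [ 50.2  30.1 -24. ]
157 [ 30.6  -0.9 -25.9] [-28.5  -1.1 -25.9] mid [  1.1  -1.  -25.9] edge [ 50.4 -29.5 -25.9] [ 50.5  29.7 -26. ]
159 [ 31.2  -0.9 -27.9] [-27.1  -1.1 -27.9] mid [  2.1  -1.  -27.9] edge [ 50.7 -29.1 -27.9] [ 50.7  29.2 -28. ]
far holes [ 54.2 -32.4 123.1] [ 54.2  40.3 123. ] mid [ 54.2   3.9 123.1]
hole half spacing 29.881459378281164 29.71445232876193
tray top-cam, in tool [ 20.9   5.9 123.1] wrist1 [ 24.1   4.6 123.1]
```

```bash
python3 -m inch '{"slide":[[2.3,0.4,2],[2.3,0.4,5],[2.3,0.4,7],[2.3,0.4,8.5],[2.3,0.4,8.5]],"twist":[[0,0,0],[0,0,0],[0,0,0],[0,0,0],[0,0,0]],"jaw":[0.5,0.5,0.5,0.5,0.5]}'
python3 -m inch '{"slide":[[0,0,0.6],[0,0,1.2],[0,0,1.8],[0,0,2.2],[0,0,2.4]],"twist":[[0,0,0],[0,0,0],[0,0,0],[0,0,0],[0,0,0]],"jaw":[0.5,0.5,0.5,0.5,0.5]}'
python3 - <<'E'
from h import *
im=optics.camera('wrist'); cv2.imwrite('pics/w3.png',im)
goto([493,-40,20],-10)
E
```

```text
time: 5.45
position: [492.7, -40.2, 45.5]
tcp_rot: [0.996, -0.085, -0.001, -0.0]
contact_force: [0.2, 0.3, -2.0]
grip_width: 0.682
gripper_force: 30.0
time: 6.08
position: [493.4, -41.2, 22.1]
tcp_rot: [0.996, -0.085, -0.0, -0.0]
contact_force: [0.2, 0.3, -2.5]
grip_width: 0.678
gripper_force: 30.0
t 6.125 pos [493.4 -41.1  22. ] yaw -9.8 grip 0.68 F [ 0.7 -0.2 -1.9]
slide cm [-0.06 -0.11  0.2 ] twist deg [-0.   0.   0.2]
```

View pics/w3.png

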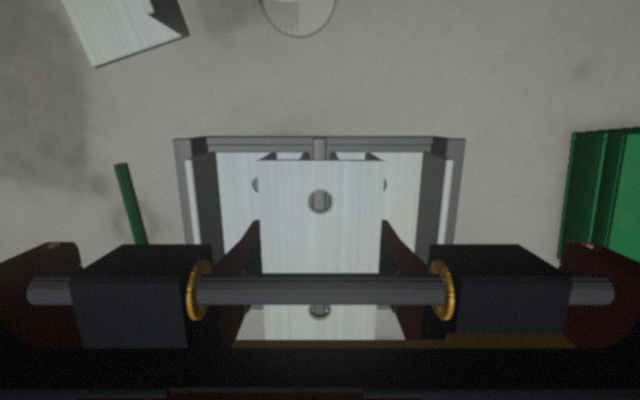

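The channel straddles the rib, with its centre at col 320 matching the rib's. Each leg is down in a trough. I'll lower the last 2 mm, open slightly and retreat.

```bash
python3 -m inch '{"slide":[[0,0,0.1],[0,0,0.2],[0,0,0.2]],"twist":[[0,0,0],[0,0,0],[0,0,0]],"jaw":[0.5,0.5,0.5]}'
python3 -m inch '{"slide":[[0,0,0],[0,0,0],[0,0,0],[0,0,0]],"twist":[[0,0,0],[0,0,0],[0,0,0],[0,0,0]],"jaw":[0.82,0.82,0.82,0.82]}'
```

```text
time: 6.5
position: [493.5, -41.1, 20.3]
tcp_rot: [0.996, -0.085, -0.0, -0.0]
contact_force: [0.6, -0.4, -2.0]
grip_width: 0.684
gripper_force: 30.0
time: 7.0
position: [493.6, -41.2, 20.4]
tcp_rot: [0.996, -0.085, 0.0, -0.0]
contact_force: [0.5, 0.0, 0.4]
grip_width: 0.821
gripper_force: 0.0
```

```bash
python3 -m inch '{"slide":[[0,0,-1.5],[0,0,-4],[0,0,-8],[0,0,-13],[-5,0,-14]],"twist":[[0,0,0],[0,0,0],[0,0,0],[0,0,0],[0,0,0]],"jaw":[0.82,0.82,0.82,0.82,0.82]}'
python3 - <<'E'
from h import *
cv2.imwrite('pics/w4.png',optics.camera('wrist')); cv2.imwrite('pics/s4.png',cv2.resize(optics.camera('scene')[150:270,280:440],(800,600)))
goto([493,-40,20],-10); import json; c=optics.get_calibration('wrist'); json.dump({k:np.array(v).tolist() for k,v in c.items()},open('c4.json','w'))
E
```

```text
time: 7.62
position: [450.3, -34.1, 165.1]
tcp_rot: [0.996, -0.085, 0.006, 0.001]
contact_force: [0.6, 0.1, -0.4]
grip_width: 0.818
gripper_force: 0.0
t 7.725 pos [439.7 -31.5 162. ] yaw -9.8 grip 0.822 F [-0.9  0.4 -0.2]
slide cm [ 5.43 -0.06 14.19] twist deg [-0.   0.1  0.2]
```

View pics/w4.png

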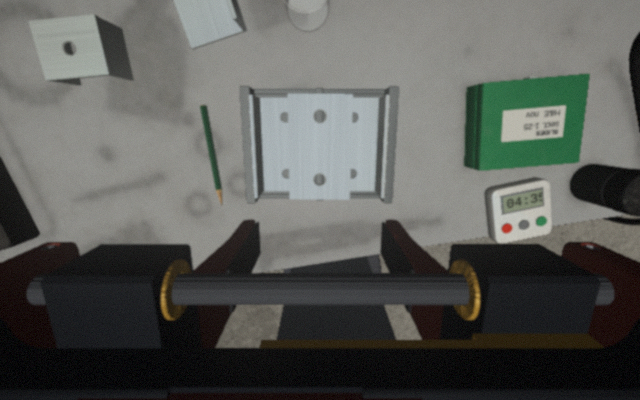

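View pics/s4.png

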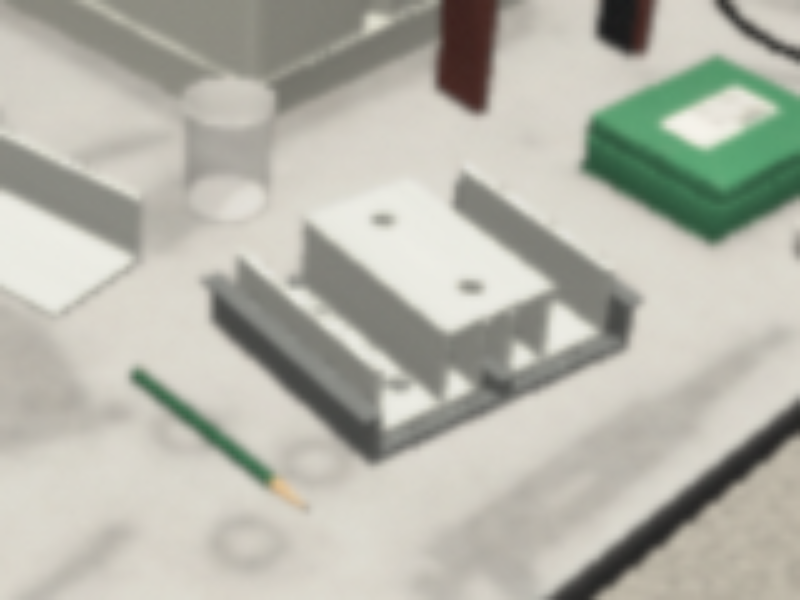

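The channel sits legs-down and level over both troughs. Its wrist-view holes at (320,117) and (320,180) are centred between the tray holes at cols 285 and 353. The ends are even and the gripper is clear.

```bash
python3 -c "
from workcell import workorder; print(workorder.hand_in())"
```

```text
the job is handed in; nothing more can be done
None
```

The long channel is nested legs-down over the two tray channels, and the last pictures show it level, centred and in line, with the ends about even. I handed the job in at about 7.7 s; hand-in returned no verdict.

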